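Release a tin from the two-lane dispenser

TASK

Each lane of the tin dispenser holds one tin behind a gate. With a fingertip press down the black paddle of the lane that holds the longer tin, keep it down until that tin has rolled out under the lifted gate to the end stop, then let the paddle come back up so that the gate is shut again. Work only the paddle: do not touch or lift the tins, do not press the other paddle, and leave the shorter tin, the bottles and the jar where they are.

Things in the scene. Friction and masses are not known exactly. Their poses are not given: they have to be found in the camera images.
- dispenser: Fixed metal rack, 260 x 184 mm: two lanes, floor sloping 12 degrees. Stands on 4 legs: its underside is 0 to 50 mm above the counter. Origin: in the underside plane, below the levers' pivot, midway between lanes. +x: level, uphill, paddles stick out there; tins roll to -x. z up. Lane a centred at y = +48 mm, b at -48 mm, each 76 mm wide. Gates at x = -112 mm, end stop face at -250 mm. Tops above origin: walls 100 mm, 52 mm before the gates; posts 143 mm.
- lever_a (a joint): Steel rocking lever over lane a (+y side). Pivot 130 mm above the dispenser's origin, along the dispenser's y. 0 = at rest, gate shut; grows as the paddle goes down and the gate up; end stop 0.48 rad (paddle about 50 mm down). A tin passes from about 0.36 rad. A spring returns it to 0 when let go; pressing takes about 2 to 5 N.
- lever_b (a joint): Steel rocking lever over lane b (-y side). Pivot 130 mm above the dispenser's origin, along the dispenser's y. 0 = at rest, gate shut; grows as the paddle goes down and the gate up; end stop 0.48 rad (paddle about 50 mm down). A tin passes from about 0.36 rad. A spring returns it to 0 when let go; pressing takes about 2 to 5 N.
- paddle_a (a point): Centre of the top face of lever a's paddle: black plastic plate 38 mm along the lever x 34 mm wide x 6 mm thick, level at rest with its top 140 mm above the dispenser's origin, 110 mm from the pivot towards dispenser +x; free space under it. Moves with the lever. The other paddle's centre is 96 mm to the side; the gate is at the lever's other end.
- paddle_b (a point): Centre of the top face of lever b's paddle: black plastic plate 38 mm along the lever x 34 mm wide x 6 mm thick, level at rest with its top 140 mm above the dispenser's origin, 110 mm from the pivot towards dispenser +x; free space under it. Moves with the lever. The other paddle's centre is 96 mm to the side; the gate is at the lever's other end.
- long_tin: The longer tin: steel with a pale paper label, 54 mm across and 70 mm long, about 0.2 kg, lying across one lane (either one) against the shut gate, free to roll. Origin at its centre; its y axis is the tin's axis. Behind the gate its origin is at about dispenser x = -83 mm; at the end stop about x = -223 mm. It rolls out in about a second.
- short_tin: The shorter tin: same steel and label, 54 mm across but only 36 mm long, about 0.1 kg, lying across the other lane against its shut gate. Origin at its centre. It must stay there.
- squeeze_bottle: Bystander: white squeeze bottle with a pointed nozzle, 54 mm across, 185 mm tall, standing. Origin at the centre of its underside.
- oil_bottle: Bystander: green glass oil bottle, 66 mm across, 250 mm tall, standing. Origin at the centre of its underside.
- pepper_jar: Bystander: small glass jar with a steel cap, 44 mm across, 85 mm tall, standing. Origin at the centre of its underside.

How it is judged:
By the outcome, as a careful person would: the job done as asked, in the order asked, and still so for the second after the job is handed in, with the robot touching nothing.
It also fails if it takes over 29 s, if anything falls off the work surface, if the arm or the gripper's body presses on something with over 40 N, if the wrist force passes 120 N, or if a joint passes its speed limit or range.

ROBOT

A 7-joint arm with a two-finger parallel gripper is mounted at the origin on the work surface. World frame = base frame: x ahead of the robot, y to its left, z up, the work surface at z = 0. Lengths are in mm, angles in rad, forces in N, time in s.
With the tool pointing down it reaches from about 425 to 800 mm from the base axis. Payload 8.3 kg.
Tool frame: the origin (TCP) lies at the very end of the fingers, on their centre line; the grasp point (between the pads) lies 19 mm behind it; z points along the fingers, y is the line along which they close (so a half turn about z gives the same grasp; the last joint's range is limited). The gripper opens to 85 mm and grips with 20 to 120 N. Pads are 22 mm wide; open, the fingers measure 114 mm over their backs; the gripper's body (76 mm by 85 mm) begins 54 mm behind the grasp point. The pads swing forward as they close: fully open they stand 13 mm farther back than shut.
Start: joints at [1.199, 0.383, 0.016, 1.37, -0.006, 1.388, -0.046], TCP at [189.984, -595.407, 231.279] pointing down, gripper open.
Joint ranges: [-2.95, 2.95], [-0.25, 2.06], [-1.52, 1.56], [0.18, 2.33], [-1.44, 4.58], [0.02, 2.06], [-3.01, 3.01]. Speed limits (rad/s): [2.39, 2.39, 3.01, 3.01, 3.14, 3.14, 3.14].

INTERFACE

Orientations are given as a rotation vector (axis times angle).
In Python, from cell import * gives the robot as it stands.
- The arm moves only by the tool jog_arm, never from a script. Its argument "deltas" is text: rows parted by semicolons, each of 5 numbers parted by spaces: the shift along the tool's x, y, z each as a share of 20 cm, from -1 to 1, then the turn about the tool's z as a share of 60 degrees, from -1 to 1, then the opening in per cent of the stroke, from 0 (shut) to 100 (fully open). In form: x y z yaw jaw; .... A call has 1 to 10 rows; each row is the pose to reach, as a shift and turn from the pose commanded when the call began, along the tool's axes at that moment; what a row does not reach only later rows make up. A row lasts 1/10 s, in which the tool goes at most 50 mm and 8.59 degrees, less where a joint would pass 70% of its speed; a pose out of reach is approached as far as the arm can. A call with a number of a shift or a turn outside -1 to 1 is refused whole. A call with a gripper value outside its range is refused whole. The fingers move at their own pace and stop on an object; "newtons" is the grip in N (left out, the last holds). Time passes only in rows, so rows that repeat a pose let the fingers close. It gives the time, the measured TCP pose, the force, the opening and the grip force at its end, in the units of the state.
- read_state(): the state, without advancing time (a new reading comes with each control period).
- grab_frame(name): name is "scene" or "side" or "wrist"; returns a dict with "image" (480x640x3 uint8, blue, green, red), "vertical_fov" (degrees; the focal length in pixels is half the picture's height over the tangent of half this angle, whatever the lens; pixels are square), "cx", "cy" (the principal point, pixels), "dist_coeffs" ([k1, k2, p1, p2, k3] as OpenCV has them; the pictures are not rectified), "rvec" (rotation vector, rad) and "tvec" (3), from world to camera coordinates, as OpenCV has them. Camera axes: x right, y down, z forward; pixel columns grow to the right and rows downward; lengths in mm; the calibration is good to about 2 mm. A picture is of the moment at which its call begins. There is no depth.
- hand_in(): hands the job in; it is judged then, once.
Trained networks look in the newest picture that a camera, given by its name, has taken for a name from the list of things; names that differ only in an ending like _2 or _b are one class to them, and where a whole thing is asked for, a point or a joint stands for the part that bears it (a point fixed in the world has none). Each returns a list of dicts, best first, with "p" (0 to 1); they miss things now and then, are a little off and sometimes report something else, mostly with a low value. They report only what shows in the picture. A call takes as long as a camera call.
- look_for(camera, thing): "position" ([column, row] in pixels, amid what is visible of it).
- masks_of(camera, thing): "pixels" (480x640 bool, what is visible of it) and "position" ([column, row] in pixels, amid what is visible of it).
The state is a dict: "time_s": time; "joint_positions": joint angles; "joint_vel": joint speeds; "joint_torque": joint torques, N m; "tool_pos": TCP position; "tool_rot": TCP orientation; "wrist_force": force on the tool from outside, world axes, zero at the start; "moment": the same for the moment, N m; "gripper_width": finger opening in mm; "finger_force": force on a finger pad.
Only numpy, scipy, OpenCV 4.12 (cv2) and the standard library are available. Lean on these libraries where they do the work, as an engineer would, in place of code of your own. Each camera call takes 0.05 s, during which the arm holds its last target. There are 200 camera calls.

## Working session

There is one attempt and no reset: what is moved stays moved. The work goes in short steps, Python scripts to look and compute and a tool call to move; the robot and the scene stay as the last step left them, time stands still between calls to the robot, and variables do not carry over. Pictures are saved under pics/ and viewed, at most 10 in all, crops included, and the job is handed in when it is done.

Besides the shell and the picture viewer there is one more tool, called after ">>>" as name(argument=value, ...), one argument or row to a line, values as JSON. jog_arm: Moves the arm, as the interface text tells. Shift numbers are shares of 20 cm and turn numbers shares of 60 degrees, none past 1 either way. Its arguments: {"type":"object","properties":{"deltas":{"type":"string"},"newtons":{"type":"number"}},"required":["deltas"]}

```bash
mkdir -p pics; cat > h.py <<'E'
from cell import *
import numpy as np, cv2
def cam(f):
    fl=240/np.tan(np.radians(f["vertical_fov"])/2)
    K=np.array([[fl,0,f["cx"]],[0,fl,f["cy"]],[0,0,1.]])
    return K,np.array(f["dist_coeffs"],float),np.array(f["rvec"],float),np.array(f["tvec"],float)
def ray(f,p):
    K,d,r,t=cam(f);R=cv2.Rodrigues(r)[0]
    u=cv2.undistortPoints(np.array([[p]],float),K,d)[0,0]
    v=R.T@np.array([u[0],u[1],1]);return -R.T@t,v/np.linalg.norm(v)
def tri(rs):
    A=sum(np.eye(3)-np.outer(v,v) for c,v in rs);b=sum((np.eye(3)-np.outer(v,v))@c for c,v in rs)
    return np.linalg.solve(A,b)
def proj(f,P):
    K,d,r,t=cam(f);return cv2.projectPoints(np.array(P,float).reshape(-1,3),r,t,K,d)[0][:,0]
E
python3 - <<'E'
from h import *
F={}
for c in("scene","side"):
    F[c]=grab_frame(c);cv2.imwrite(f"pics/{c}0.png",F[c]["image"])
    for t in("long_tin","short_tin","paddle_a","lever_a","dispenser","squeeze_bottle","oil_bottle","pepper_jar"):
        print(c,t,[(np.round(m["position"]),round(m["p"],2)) for m in look_for(c,t)][:4])
print(read_state()["tool_rot"])
E
```

```text
scene long_tin [(array([291., 228.]), 0.68)]
scene short_tin [(array([309., 210.]), 0.47), (array([288., 230.]), 0.2)]
scene paddle_a [(array([330., 207.]), 0.87)]
scene lever_a [(array([312., 226.]), 0.84), (array([330., 203.]), 0.79), (array([290., 227.]), 0.56)]
scene dispenser [(array([301., 220.]), 0.93)]
scene squeeze_bottle [(array([470., 287.]), 0.6)]
scene oil_bottle [(array([445., 356.]), 0.69)]
scene pepper_jar [(array([202., 196.]), 0.87)]
side long_tin [(array([327., 220.]), 0.79), (array([358., 221.]), 0.4)]
side short_tin [(array([367., 225.]), 0.61)]
side paddle_a [(array([356., 226.]), 0.88), (array([316., 218.]), 0.72), (array([369., 228.]), 0.29)]
side lever_a [(array([319., 220.]), 0.97), (array([355., 221.]), 0.81), (array([368., 225.]), 0.33)]
side dispenser [(array([343., 239.]), 0.59)]
side squeeze_bottle [(array([342., 444.]), 0.56)]
side oil_bottle [(array([179., 420.]), 0.59)]
side pepper_jar [(array([348., 174.]), 0.82)]
[-3.10410775e+00 -4.83204549e-01 -9.32609663e-05]
```

```bash
python3 - <<'E'
import cv2,numpy as np
a=cv2.imread("pics/scene0.png")[130:310,190:430];b=cv2.imread("pics/side0.png")[150:330,230:470]
cv2.imwrite("pics/c1.png",cv2.resize(a,(800,600),interpolation=cv2.INTER_CUBIC))
cv2.imwrite("pics/c2.png",cv2.resize(b,(800,600),interpolation=cv2.INTER_CUBIC))
E
```

```text
(no output)
```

View pics/scene0.png

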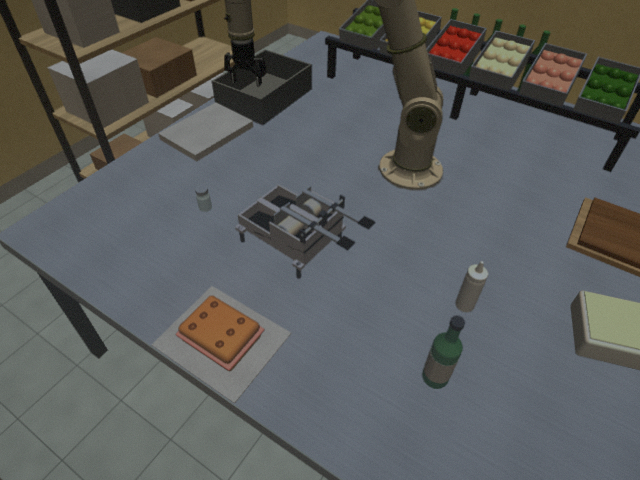

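View pics/c1.png

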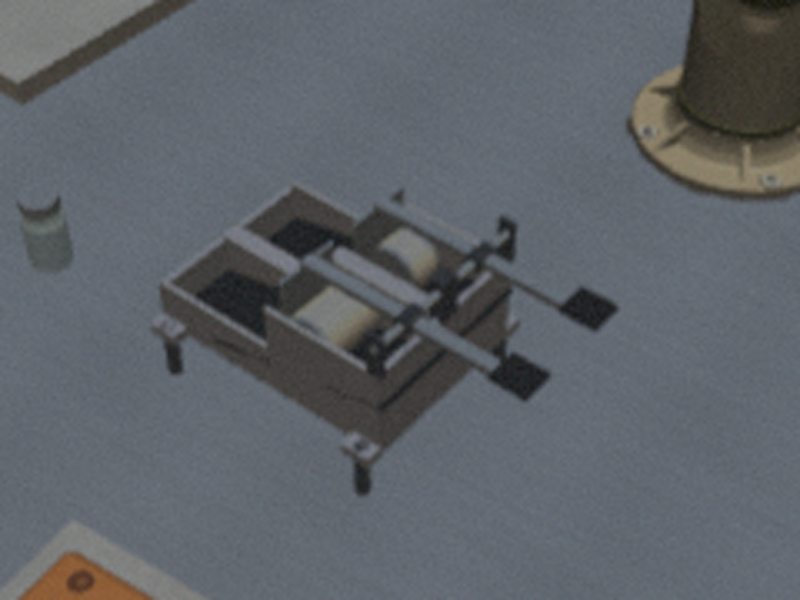

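View pics/c2.png

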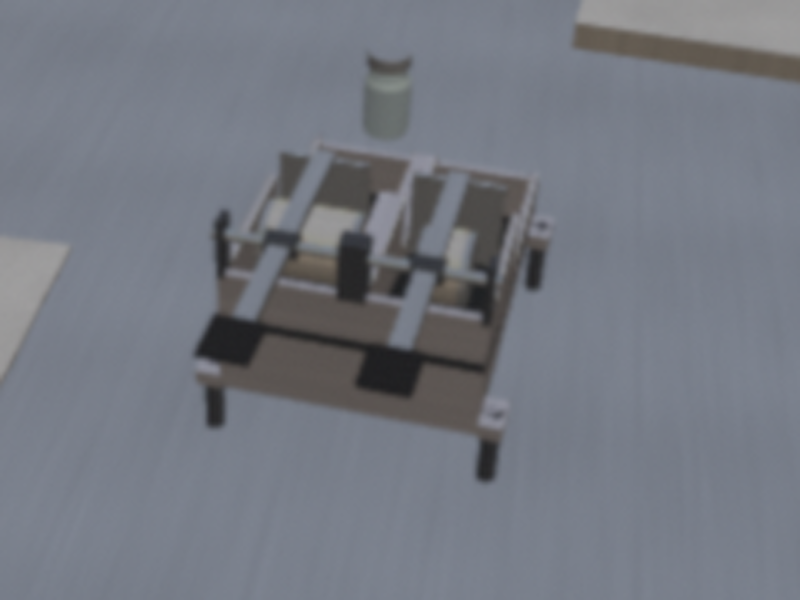

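The pictures show the long tin in the near lane of the scene view, which is the left lane of the side view. Its paddle is at scene (346,243) and side (299,252). The other paddle is at scene (366,222) and side (347,261).

```bash
python3 - <<'E'
from h import *
from scipy.spatial.transform import Rotation as Ro
s=grab_frame("scene");d=grab_frame("side")
L=tri([ray(s,(346,243.1)),ray(d,(299.3,252))]);O=tri([ray(s,(366.4,222.4)),ray(d,(347,261.3))])
print("L",L,"O",O,np.linalg.norm(L-O),)
y=(O-L);y[2]=0;y/=np.linalg.norm(y);x=np.cross(y,[0,0,1]);
print("x",x,"y",y,"yaw",np.degrees(np.arctan2(x[1],x[0])))
o=(L+O)/2-110*x;print("origin",o[:2],o[2]-140,"gate",o-112*x)
for n,P in(("s",s),("d",d)): print(proj(P,[L,O,o-112*x-48*y]))
st=read_state();R=Ro.from_rotvec(st["tool_rot"]).as_matrix();print(R.round(3))
print("tool-frame delta",R.T@(L-st["tool_pos"]),st["tool_pos"],st["time_s"],st["gripper_width"])
for t,a,b in(("squeeze",(470,287),(342,444)),("oil",(445,356),(179,420)),("jar",(202,196),(348,174))):print(t,tri([ray(s,a),ray(d,b)]))
E
```

```text
L [605.4777466   74.86416557 185.08969333] O [510.09925112  82.67889366 185.25207629] 95.69824315719168
x [ 0.08166022  0.99666023 -0.        ] y [-0.99666023  0.08166022  0.        ] yaw 85.31599852886666
origin [548.80587495 -30.8610954 ] 45.170884810165916 gate [ 539.65993061 -142.48704087  185.17088481]
[[345.83784602 242.55870633]
 [366.36804442 222.28142235]
 [281.24266797 206.09292807]]
[[298.88048248 252.62654629]
 [346.90417014 261.44611184]
 [326.92280012 194.05530289]]
[[ 0.953  0.304  0.   ]
 [ 0.304 -0.953  0.   ]
 [ 0.    -0.    -1.   ]]
tool-frame delta [ 599.56041504 -512.28236191   46.22981568] [ 190.00148958 -595.42632339  231.27676644] 1.0 85.18399721794836
squeeze [471.70107564 389.54605199  81.85331515]
oil [719.91279484 414.31120291 109.48074576]
jar [ 576.16349848 -486.55102371   48.16813973]
```

>>> jog_arm(
  deltas="0.05 -0.04 -0.1 0.02 0; 0.15 -0.13 -0.2 0.06 0; 0.27 -0.23 -0.3 0.1 0; 0.4 -0.34 -0.35 0.15 0; 0.53 -0.45 -0.35 0.2 0; 0.66 -0.56 -0.35 0.25 0; 0.79 -0.67 -0.35 0.3 0; 0.9 -0.77 -0.35 0.34 0; 0.97 -0.83 -0.35 0.37 0; 1 -0.85 -0.35 0.37 0",
)

```text
time_s: 2.0
tool_pos: [330.3, -370.8, 301.7]
tool_rot: [3.139, -0.119, 0.001]
wrist_force: [0.2, -0.7, -0.4]
gripper_width: -0.1
finger_force: 0.0
```

```bash
cat > d.py <<'E'
from h import *
from scipy.spatial.transform import Rotation as Ro
L=np.array([605.5,74.9,185.1])
st=read_state();R=Ro.from_rotvec(st["tool_rot"]).as_matrix()
print(st["time_s"],st["tool_pos"],R[:,1].round(3),"share",(R.T@(L-st["tool_pos"])/200).round(3),st["wrist_force"])
E
python3 d.py
```

```text
2.0 [ 330.25295643 -370.80390815  301.74064856] [-0.076 -0.997  0.   ] share [ 1.203 -2.326  0.584] [ 0.17162862 -0.71299719 -0.42256544]
```

>>> jog_arm(
  deltas="0.03 -0.05 0 0 0; 0.08 -0.15 0 0 0; 0.15 -0.3 0 0 0; 0.23 -0.45 0 0 0; 0.3 -0.6 0 0 0; 0.38 -0.75 0 0 0; 0.44 -0.87 0 0 0; 0.48 -0.96 0 0 0; 0.5 -1 0 0 0",
)

```text
time_s: 2.9
tool_pos: [445.0, -179.9, 301.3]
tool_rot: [-3.139, 0.12, -0.0]
wrist_force: [1.2, -0.4, -1.1]
gripper_width: -0.0
finger_force: 0.0
```

>>> jog_arm(
  deltas="0.03 -0.05 0 0 0; 0.08 -0.15 0 0 0; 0.16 -0.3 0 0 0; 0.25 -0.45 0 0 0; 0.33 -0.6 0 0 0; 0.42 -0.75 0 0 0; 0.5 -0.87 0 0 0; 0.57 -0.96 0 0 0; 0.6 -1 0 0 0",
)

```text
time_s: 3.8
tool_pos: [580.5, 9.8, 300.6]
tool_rot: [-3.138, 0.122, 0.001]
wrist_force: [-0.8, 0.6, 0.3]
gripper_width: -0.1
finger_force: 0.0
```

```bash
python3 d.py
```

```text
3.8 [580.48041256   9.80795878 300.64169517] [-0.078 -0.997 -0.001] share [ 0.1   -0.334  0.578] [-0.78553513  0.64548228  0.33433137]
```

>>> jog_arm(
  deltas="0.03 -0.1 0 0 0; 0.07 -0.2 0 0 0; 0.09 -0.29 0.05 0 0; 0.1 -0.33 0.15 0 0; 0.1 -0.33 0.28 0 0; 0.1 -0.33 0.4 0 0; 0.1 -0.33 0.46 0 0; 0.1 -0.33 0.48 0 0; 0.1 -0.33 0.48 0 0",
)

```text
time_s: 4.7
tool_pos: [604.9, 72.3, 205.6]
tool_rot: [3.139, -0.125, 0.0]
wrist_force: [-0.0, 0.3, -0.7]
gripper_width: 0.1
finger_force: 0.0
```

```bash
python3 d.py; python3 - <<'E'
from h import *
a=grab_frame("scene");b=grab_frame("side")
t=read_state()["tool_pos"];print(t,proj(a,t),proj(b,t))
A=cv2.resize(a["image"][180:280,270:400],(390*2//2*1,300),interpolation=cv2.INTER_CUBIC)
B=cv2.resize(b["image"][190:290,260:390],(390,300),interpolation=cv2.INTER_CUBIC)
cv2.imwrite("pics/p1.png",cv2.resize(np.hstack([A,B]),(800,308)))
E
```

```text
4.7 [604.85982486  72.27616577 205.57333215] [-0.08  -0.997  0.   ] share [ 0.002 -0.013  0.102] [-0.0386247   0.31082234 -0.65777033]
[605.35118346  72.88298835 206.69717684] [[345.68024505 236.49799597]] [[299.01767997 243.33482985]]
```

View pics/p1.png

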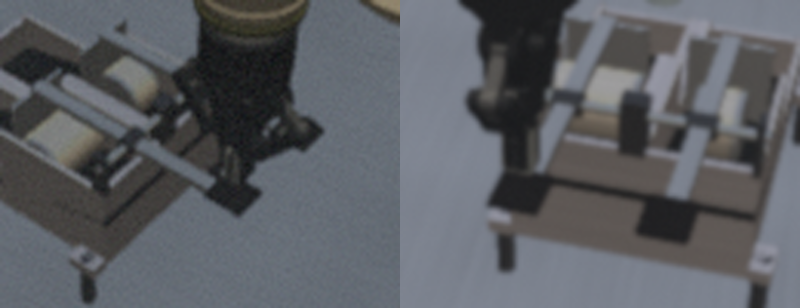

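The closed fingertip stands just above the long tin's paddle, at about (235,190) in the left panel and (520,185) in the right. The gripper is clear of the other paddle, so I'm pressing now.

>>> jog_arm(
  deltas="0 0 0.04 0 0; 0 0 0.09 0 0; 0 0 0.14 0 0; 0 0 0.19 0 0; 0 0 0.24 0 0; 0 0 0.29 0 0; 0 0 0.32 0 0; 0 0 0.33 0 0; 0 0 0.33 0 0; 0 0 0.33 0 0",
)

```text
time_s: 5.8
tool_pos: [604.5, 73.5, 139.6]
tool_rot: [-3.139, 0.123, 0.0]
wrist_force: [-2.2, -0.5, 3.7]
gripper_width: 0.1
finger_force: 1.6
```

>>> jog_arm(
  deltas="0 0 0 0 0; 0 0 0 0 0; 0 0 0 0 0; 0 0 0 0 0; 0 0 0 0 0; 0 0 0 0 0; 0 0 0 0 0; 0 0 0 0 0; 0 0 0 0 0; 0 0 0 0 0",
)

```text
time_s: 6.8
tool_pos: [604.7, 73.2, 139.3]
tool_rot: [-3.139, 0.123, 0.0]
wrist_force: [-2.7, 1.3, 2.9]
gripper_width: 0.3
finger_force: 1.7
```

```bash
python3 - <<'E'
from h import *
a=grab_frame("scene");b=grab_frame("side")
A=cv2.resize(a["image"][170:270,220:380],(480,300),interpolation=cv2.INTER_CUBIC)
B=cv2.resize(b["image"][170:290,260:420],(400,300),interpolation=cv2.INTER_CUBIC)
cv2.imwrite("pics/p2.png",cv2.resize(np.hstack([A,B]),(800,273)))
E
```

```text
(no output)
```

View pics/p2.png

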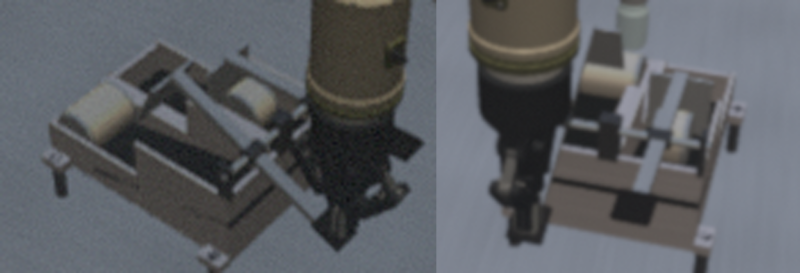

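The long tin lies at the end stop, at (100,112) in the left panel, and the gate is up. The short tin hasn't moved. I'm letting the paddle up gently.

>>> jog_arm(
  deltas="0 0 -0.04 0 0; 0 0 -0.09 0 0; 0 0 -0.14 0 0; 0 0 -0.19 0 0; 0 0 -0.24 0 0; 0 0 -0.3 0 0; 0 0 -0.4 0 0; 0 0 -0.52 0 0; 0 0 -0.6 0 0; 0 0 -0.6 0 0",
)

```text
time_s: 7.9
tool_pos: [605.7, 72.6, 262.3]
tool_rot: [-3.139, 0.125, -0.006]
wrist_force: [-0.2, -0.4, 0.0]
gripper_width: 0.2
finger_force: 0.0
```

>>> jog_arm(
  deltas="0 0 -0.05 0 0; 0 -0.05 -0.1 0 0; 0 -0.15 -0.15 0 0; 0 -0.27 -0.2 0 0; 0 -0.4 -0.2 0 0; 0 -0.5 -0.2 0 0; 0 -0.56 -0.2 0 0; 0 -0.58 -0.2 0 0; 0 -0.58 -0.2 0 0; 0 -0.58 -0.2 0 0",
)

```text
time_s: 8.9
tool_pos: [614.1, 187.4, 299.3]
tool_rot: [3.138, -0.126, 0.0]
wrist_force: [-0.1, 0.3, -0.5]
gripper_width: 0.1
finger_force: 0.0
```

```bash
python3 - <<'E'
from h import *
a=grab_frame("scene");b=grab_frame("side")
A=cv2.resize(a["image"][170:270,220:380],(480,300),interpolation=cv2.INTER_CUBIC)
B=cv2.resize(b["image"][170:290,260:420],(400,300),interpolation=cv2.INTER_CUBIC)
cv2.imwrite("pics/p3.png",cv2.resize(np.hstack([A,B]),(800,273)))
E
```

```text
(no output)
```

View pics/p3.png

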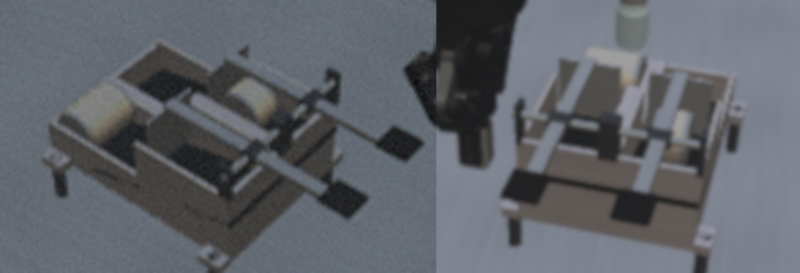

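Both paddles are level and both gates shut. The long tin is at the end stop (100,112), the short tin is still behind its gate (250,100), and the arm is clear.

```bash
python3 -c "
from cell import *
print(hand_in())"
```

```text
the job is handed in; nothing more can be done
None
```

The long tin (lane b) rolled out to the end stop, its paddle is back up with the gate shut, the short tin hasn't moved, and the job was handed in at about 9 s.

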